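# Cull the rocking lamp back plate

## Task

Three square brass lamp back plates, each with an upright stem, lie on the dark steel checking plate; one of them is bent so that a corner stands up. Press that raised corner right down so that the plate rocks over, then let go, lift the bent plate by its stem and set it down flat, stem up, in the wooden reject tray without dropping it. Leave the two flat plates where they lie.

Things in the scene. Friction and masses are not known exactly. Their poses are not given: they have to be found in the camera images.
- bent_plate: The bent brass plate, 90 mm square, 5 mm thick, up to 0.5 kg. Stem at its centre: 15 mm diameter, top 44 mm above the plate's underside; grip its upper half from above, at any yaw. Origin: centre of the underside, below the stem; z up the stem, corners on the +x, -x, +y, -y axes, 64 mm out. The +x corner is bent up 25 degrees about a dark crease parallel to y, 12 mm from the origin.
- raised_corner (a point): Tip of the bent plate's raised corner, upper face: 57 mm from the stem's axis along +x, 26 mm above the plate's underside. Press 7 to 12 mm inward of it: at 1 to 2 N the plate rocks about the crease, stem leaning towards the pressed corner, until the flap lies on the checking plate, its top 5 mm above it; let go, it falls back.
- flat_plate_a: A sound brass plate of the same size with the same stem, lying flat; origin at the centre of its underside. The three plates lie in a row, centres about 145 mm apart, on the fixed steel checking plate (200 x 420 mm, its top 25 mm above the table).
- flat_plate_b: The other sound brass plate, exactly like flat_plate_a; origin at the centre of its underside.
- tray: The open wooden reject tray, fixed on the table to the left or right of the checking plate, 200 mm square outside, walls 6 mm thick and 30 mm high, floor 6 mm thick. Origin at the centre of its underside on the table top; x and y along its sides.
There are look-alikes about, which are no part of the job. What is shaped like the flat_plate_a but green is not meant. Leave any orange look-alike of the bent_plate alone.

How it is judged:
By the outcome, as a careful person would: the job done as asked, in the order asked, and still so for the second after the job is handed in, with the robot touching nothing.
It also fails if it takes over 48 s, if anything falls off the work surface, if the arm or the gripper's body presses on something with over 40 N, if the wrist force passes 120 N, or if a joint passes its speed limit or range.

## Robot

A 6-joint arm with a two-finger parallel gripper is mounted at the origin on the work surface. World frame = base frame: x ahead of the robot, y to its left, z up, the work surface at z = 0. Lengths are in mm, angles in rad, forces in N, time in s.
With the tool pointing down it reaches from about 275 to 1000 mm from the base axis. Payload 8.4 kg.
Tool frame: the origin (TCP) lies at the very end of the fingers, on their centre line; the grasp point (between the pads) lies 19 mm behind it; z points along the fingers, y is the direction in which the jaws open and shut (so a half turn about z gives the same grasp; the last joint's range is limited). The gripper opens to 85 mm and grips with 20 to 120 N. Pads are 22 mm wide; open, the fingers measure 114 mm over their backs; the gripper's body (76 mm by 85 mm) begins 54 mm behind the grasp point. The pads swing forward as they close: fully open they stand 13 mm farther back than shut.
Start: joints at [-0.002, 0.353, 1.633, -0, 1.155, -0.002], TCP at [625.002, -0, 231.281] pointing down, gripper open.
Joint ranges: [-2.63, 2.63], [-0.92, 2.1], [0.06, 2.66], [-1.3, 4.44], [0, 2.69], [-3.02, 3.02]. Speed limits (rad/s): [2.22, 2.22, 2.79, 3.14, 3.14, 3.14].

## Interface

Orientations are given as [roll, pitch, yaw] about the fixed x, y, z axes, in that order (R = Rz(yaw) Ry(pitch) Rx(roll)).
In Python, from rig import readout, grab_frame, calibration, r gives the robot as it stands. The module is installed in compiled form; this text tells all that it offers.
- The arm moves only by the tool play_rows, never from a script. Its argument "rows" is a list of rows, each a list of 3 entries, a list of its own where there are three numbers: the closure in counts, from 0 (fully open) to 255 (shut), then the shift along the tool's x, y, z in cm, then the turn, a rotation vector about the tool's x, y, z in rad. In form: [[gripper, [dx, dy, dz], [rx, ry, rz]], ...]. A call has 1 to 12 rows; each row is the pose to reach, as a shift and turn from the pose commanded when the call began, along the tool's axes at that moment; what a row does not reach only later rows make up. A row lasts 1/12 s, in which the tool goes at most 41.7 mm and 7.16 degrees, less where a joint would pass 70% of its speed; a pose out of reach is approached as far as the arm can. A call with a gripper value outside its range is refused whole. The fingers move at their own pace and stop on an object; "squeeze" is the grip in N (left out, the last holds). Time passes only in rows, so rows that repeat a pose let the fingers close. It gives the time, the measured TCP pose, the force and the opening at its end, in the units of the state.
- readout.sense(): the state, without advancing time (a new reading comes with each control period).
- grab_frame(name): name is "scene" or "side" or "wrist"; returns (picture, depth): 400x640x3 uint8, red, green, blue; 400x640 float32, mm along the optical axis (not along the pixel's ray), 0 where there is no reading.
- calibration(name): a dict with "vfov" (degrees; the focal length in pixels is half the picture's height over the tangent of half this angle, whatever the lens; pixels are square), "cx", "cy" (the principal point, pixels), "k1" (the pictures are not rectified: a ray, as slopes to the right and down, at radius r is drawn at 1 + k1 r^2 times it, then the intrinsics apply), "cam_to_world" (4x4, takes a point from camera to world coordinates). Camera axes: x right, y down, z forward; pixel columns grow to the right and rows downward; lengths in mm; the calibration is good to about 2 mm. A picture is of the moment at which its call begins: read the wrist's pose just before it. calibration takes no time and is no camera call; for the wrist camera it gives the pose at the moment of the call.
- r.sign_off(): hands the job in, once; it reports no verdict.
The state is a dict: "clock": time; "qpos": joint angles; "qvel": joint speeds; "joint_efforts": joint torques, N m; "eef_pos": TCP position; "tcp_rot": TCP orientation; "contact_force": force on the tool from outside, world axes, zero at the start; "wrist_torque": the same for the moment, N m; "opening": opening from 0.0 (shut) to 1.0 (fully open).
Only numpy, scipy, OpenCV 4.12 (cv2) and the standard library are available. Lean on these libraries where they do the work, as an engineer would, in place of code of your own. Each camera call takes 0.05 s, during which the arm holds its last target.

## Working session

There is one attempt and no reset: what is moved stays moved. The work goes in short steps, Python scripts to look and compute and a tool call to move; the robot and the scene stay as the last step left them, time stands still between calls to the robot, and variables do not carry over. Pictures are saved under pics/ and viewed, and the job is handed in when it is done.

Besides the shell and the picture viewer there is one more tool, called after "Call:" in YAML: its name, and indented under it one key for each argument. play_rows: Moves the arm, as the interface text tells. Its arguments: {"type":"object","properties":{"rows":{"type":"array"},"squeeze":{"type":"number"}},"required":["rows"]}

```bash
mkdir -p pics
python3 - <<'E'
from rig import readout, grab_frame, calibration, r
import cv2,numpy as np
for n in ["scene","side","wrist"]:
    c=calibration(n); p,d=grab_frame(n)
    cv2.imwrite(f"pics/{n}0.png",p[:,:,::-1]); np.savez(f"{n}0.npz",p=p,d=d,**c)
    print(n,c["vfov"],c["cx"],c["cy"],c["k1"],np.round(c["cam_to_world"],3).tolist())
print(readout.sense())
E
```

```text
scene 52.729637687314195 314.46131040207956 199.72123950304206 -0.09949358177641586 [[-0.893, 0.379, -0.243, 836.548], [0.45, 0.755, -0.476, 498.653], [0.003, -0.535, -0.845, 944.739], [0.0, 0.0, 0.0, 1.0]]
side 46.08797118026372 321.1198909479127 202.60997005977902 0.027649531222338083 [[-0.943, -0.244, 0.227, 311.215], [-0.333, 0.663, -0.671, 838.231], [0.013, -0.708, -0.706, 943.389], [0.0, 0.0, 0.0, 1.0]]
wrist 61.47080022147747 313.75886230655135 199.82647305723594 -0.010396777240371087 [[1.0, -0.0, -0.001, 624.616], [-0.0, -0.964, -0.266, 67.374], [-0.001, 0.266, -0.964, 373.534], [0.0, 0.0, 0.0, 1.0]]
{'clock': 0.15, 'qpos': array([-2.44685209e-03,  3.53563253e-01,  1.63392870e+00,  8.01936256e-06,
        1.15523292e+00, -2.37529650e-03]), 'qvel': array([ 6.54000536e-04, -5.89560275e-05, -2.97768453e-03,  1.76155793e-03,
        8.33323950e-04,  8.41563153e-04]), 'joint_efforts': array([-7.39769093e-04, -6.05638933e+01, -3.42338884e+01, -2.29960733e-05,
        6.16452831e-03, -4.00942213e-05]), 'eef_pos': array([ 6.24640419e+02, -2.58869342e-02,  2.30702618e+02]), 'tcp_rot': array([-3.14046045e+00, -1.00224922e-05,  1.57072152e+00]), 'contact_force': array([-0.57894234, -0.40466252, -0.38194529]), 'wrist_torque': array([-0.04158893, -0.00274229,  0.03970888]), 'opening': 1.0043762645104994}
```

View pics/scene0.png

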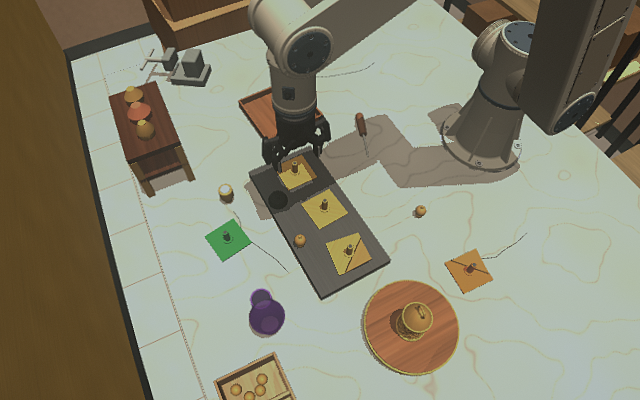

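View pics/side0.png

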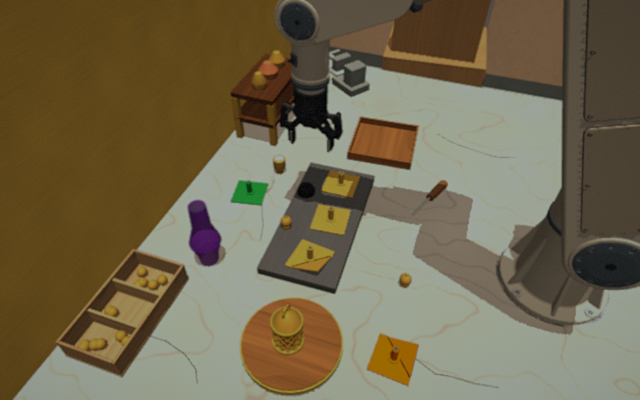

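View pics/wrist0.png

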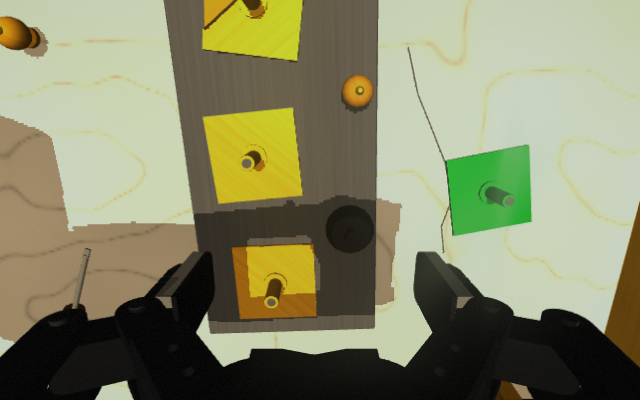

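```bash
cat > h.py <<'E'
import numpy as np,cv2
def unproj(c,u,v,z):
    f=200/np.tan(np.radians(float(c["vfov"]))/2); 
    K=np.array([[f,0,float(c["cx"])],[0,f,float(c["cy"])],[0,0,1]])
    pts=np.stack([np.ravel(u),np.ravel(v)],1).astype(np.float64)[:,None]
    x=cv2.undistortPoints(pts,K,np.array([float(c["k1"]),0,0,0]))[:,0]
    z=np.ravel(z); P=np.stack([x[:,0]*z,x[:,1]*z,z],1)
    M=np.array(c["cam_to_world"]); return P@M[:3,:3].T+M[:3,3]
def cloud(c):
    d=c["d"]; v,u=np.mgrid[0:400,0:640]; return unproj(c,u,v,d).reshape(400,640,3)
def plane(c,u,v,h):
    a=unproj(c,u,v,np.ones(np.size(u))); o=np.array(c["cam_to_world"])[:3,3]; r=a-o
    return o+r*((h-o[2])/r[:,2])[:,None]
E
python3 - <<'E'
from h import *
out=[]
for n,b in [("scene",(230,90,410,310)),("side",(240,110,440,310))]:
    c=np.load(f"{n}0.npz"); P=cloud(c)
    im=c["p"][b[1]:b[3],b[0]:b[2],::-1]; cv2.imwrite(f"pics/crop_{n}.png",cv2.resize(im,None,fx=2.6,fy=2.6,interpolation=cv2.INTER_CUBIC))
for n,pp in [("scene",[(348,250),(349,240),(356,270),(368,244),(330,236),(325,205),(295,170),(265,115),(322,298),(388,262),(300,240),(278,200),(240,101)]),("side",[(310,250),(383,143),(341,180),(331,214),(350,155),(358,119),(418,123),(413,166),(310,268),(331,258),(293,250),(306,190),(286,222)])]:
    c=np.load(f"{n}0.npz"); P=cloud(c)
    for u,v in pp: print(n,u,v,P[v,u].round(1))
E
```

```text
scene 348 250 [574.3 164.2  60.1]
scene 349 240 [550.3 130.6  32.4]
scene 356 270 [573.2 207.2  26.7]
scene 368 244 [511.1 159.8  26.5]
scene 330 236 [586.   96.1  25.7]
scene 325 205 [563.7  24.1  55.9]
scene 295 170 [ 582.5 -118.5   47. ]
scene 265 115 [ 562.8 -389.7    3.9]
scene 322 298 [677.5 229.3  15.7]
scene 388 262 [489.7 222.9  20.3]
scene 300 240 [666.3  88.6  61.5]
scene 278 200 [664.5 -49.6  47.5]
scene 240 101 [ 618.3 -457.8   31.1]
side 310 250 [564.  167.4  69. ]
side 383 143 [ 515.7 -381.3    5.4]
side 341 180 [ 576.  -116.2   50. ]
side 331 214 [558.8  24.   54.5]
side 350 155 [ 594.4 -270.    18.2]
side 358 119 [ 6.313e+02 -4.895e+02  1.000e-01]
side 418 123 [ 431.2 -537.1    1.1]
side 413 166 [ 401.2 -306.3    1.4]
side 310 268 [552.8 198.   41.4]
side 331 258 [519.7 137.6  22.3]
side 293 250 [617.  147.8  24.4]
side 306 190 [654.8 -44.6  48.7]
side 286 222 [658.6  90.3  54. ]
```

View pics/crop_scene.png

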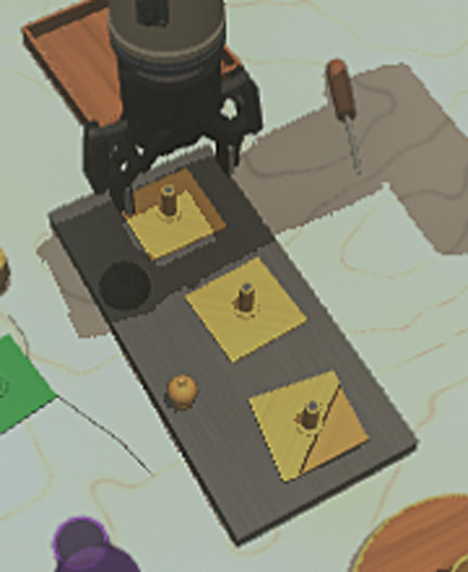

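View pics/crop_side.png

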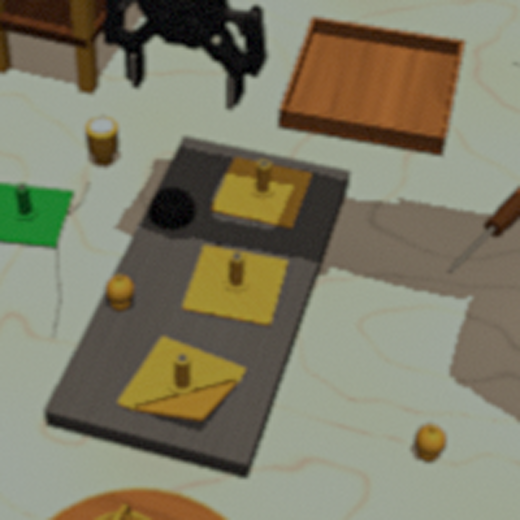

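Look-alikes (scene view): yellow plates at (348,250), (325,205) and (295,170), orange creased one at (470,270), and green flat one at (228,238). Only the yellow one at (348,250) has a crease and a shaded flap, so I choose that one. There are also loose knobs on the checking plate at (300,240) and (278,200), which I have to avoid. Next I bring the wrist camera over for a close check.

Call:
play_rows:
  rows:
    - [0,[3.5,-1,0],[0,0,0]]
    - [100,[7,-2,0],[0,0,0]]
    - [255,[11,-3,0],[0,0,0]]
    - [255,[15,-5,0],[0,0,0]]
    - [255,[18,-6,0],[0,0,0]]
    - [255,[18,-6,0],[0,0,0]]
    - [255,[18,-6,0],[0,0,0]]
    - [255,[18,-6,0],[0,0,0]]
  squeeze: 20

```text
clock: 0.82
eef_pos: [565.0, 179.9, 231.1]
tcp_rot: [-3.142, 0.0, 1.572]
contact_force: [-0.1, -0.4, 0.3]
opening: 0.005
```

```bash
cat > snap.py <<'E'
import sys,cv2,numpy as np
from rig import readout, grab_frame, calibration, r
n,t=sys.argv[1:3]
s=readout.sense(); c=calibration(n); p,d=grab_frame(n)
cv2.imwrite(f"pics/{t}.png",p[:,:,::-1]); np.savez(f"{t}.npz",p=p,d=d,**c)
print({k:np.round(s[k],3) for k in ["clock","eef_pos","tcp_rot","contact_force","opening"]})
E
python3 snap.py wrist w1
```

```text
{'clock': np.float64(0.817), 'eef_pos': array([564.989, 179.896, 231.136]), 'tcp_rot': array([-3.142,  0.   ,  1.572]), 'contact_force': array([-0.092, -0.36 ,  0.338]), 'opening': np.float64(0.005)}
```

View pics/w1.png

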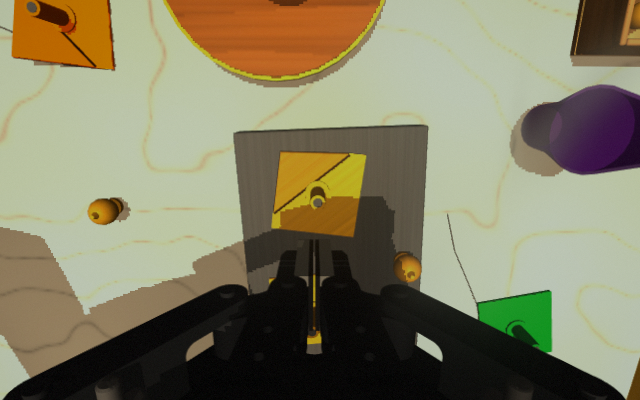

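Run:
```python
from h import *
c=np.load("w1.npz");P=cloud(c)
im=c["p"][130:260,230:420,::-1]; cv2.imwrite("pics/w1c.png",cv2.resize(im,None,fx=4,fy=4,interpolation=cv2.INTER_CUBIC))
for u,v in [(283,155),(290,160),(300,165),(318,202),(318,198),(350,226),(350,170),(270,160),(400,160),(330,200),(276,225)]: print(u,v,P[v,u].round(1))
hsv=cv2.cvtColor(c["p"],cv2.COLOR_RGB2HSV)
print([hsv[v,u].tolist() for u,v in [(290,165),(350,190),(318,200),(350,226),(260,160)]])
roi=np.zeros((400,640),bool); roi[145:240,266:372]=1
for name,lo,hi in [("plate",26,29),("lvl",29,33),("flap",33,60),("top",62,80)]:
    m=roi&(P[...,2]>lo)&(P[...,2]<hi); print(name,m.sum(),P[m].mean(0).round(1) if m.any() else '')
m=roi&(P[...,2]>60); print(P[m][:,:2].min(0),P[m][:,:2].max(0))
```

```text
283 155 [535.2 202.7  49.9]
290 160 [541.7 197.4  47.3]
300 165 [551.1 191.4  40.7]
318 202 [568.9 161.1  69.2]
318 198 [568.8 165.4  70.7]
350 226 [604.2 123.1  30.6]
350 170 [602.5 184.3  29.6]
270 160 [519.3 194.1  25.2]
400 160 [654.7 194.2  25.7]
330 200 [582.1 152.2  30. ]
276 225 [523.9 123.8  29.5]
[[21, 215, 190], [28, 212, 188], [19, 79, 97], [18, 230, 141], [18, 65, 102]]
plate 638 [575.3 156.4  27.1]
lvl 4497 [576.6 152.9  30.5]
flap 1885 [550.5 185.2  39.9]
top 205 [568.  162.   68.7]
[557.88485981 153.913838  ] [574.77946614 247.34578833]
```

View pics/w1c.png

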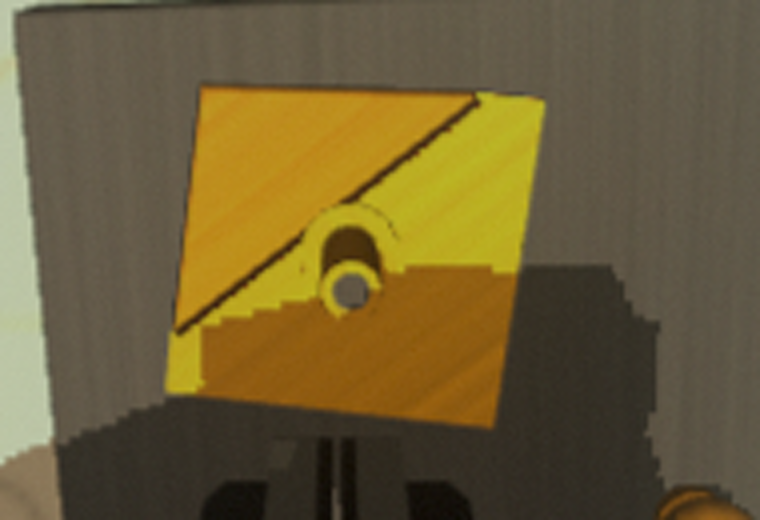

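Run:
```python
from h import *
c=np.load("w1.npz")
f=lambda u,v,h: plane(c,[u],[v],h)[0].round(1)
S=f(317.6,202.6,69);A=f(366,154.5,30);B=f(353.6,237.2,30);C=f(271.4,228.5,30);T=f(280,151.7,51);k1=f(349.2,155.5,30);k2=f(274.4,213,30)
print("stem",S,"A",A,"B",B,"C",C,"T",T,"k",k1,k2)
print("mid AC",(A+C)/2, np.linalg.norm(A-C),np.linalg.norm(A-B),np.linalg.norm(B-C))
O=(A+C)/2
for a,b in [(C,A)]: 
  d=a-b; print("yaw from y axis", np.arctan2(d[1],d[0])-np.pi/2)
print("B->O",np.arctan2(*(O-B)[[1,0]]),"O->T",np.arctan2(*(T-O)[[1,0]]),np.linalg.norm((T-O)[:2]),"crease",np.arctan2(*(k2-k1)[[1,0]])-np.pi/2,np.arctan2(*(T-B)[[1,0]]))
# tray from side
c=np.load("side0.npz");P=cloud(c)
m=(P[...,2]>24)&(P[...,2]<36)&(P[...,1]<-240)&(P[...,0]>350)&(P[...,1]>-560)&(P[...,0]<700)
n,l,st,ce=cv2.connectedComponentsWithStats(m.astype(np.uint8)); 
Q=P[m][:,:2].astype(np.float32); print(len(Q)); 
for ax in (0,1): print(np.percentile(Q[:,ax],[0,2,50,98,100]))
r=cv2.minAreaRect(Q); print(r)
b=(340,105,430,175);cv2.imwrite("pics/tray.png",cv2.resize(c["p"][b[1]:b[3],b[0]:b[2],::-1],None,fx=8,fy=8,interpolation=cv2.INTER_CUBIC))
```

```text
stem [568.5 160.4  69. ] A [618.3 200.5  30. ] B [608.5 109.9  30. ] C [518.9 120.   30. ] T [532.5 206.   51. ] k [601.2 199.5  30. ] [522.7 137.7  30. ]
mid AC [568.6  160.25  30.  ] 127.90860017997224 91.12848072913319 90.16745532618742
yaw from y axis -4.031665203563065
B->O 2.240918364221394 O->T 2.2388376506456327 58.27754713438095 crease -4.045464042824318 2.23992865988689
443
[407.3036499  410.26709473 511.48010254 616.08679688 620.60778809]
[-484.99118042 -481.49948486 -350.38430786 -270.6887793  -267.1421814 ]
((513.5294189453125, -376.69659423828125), (199.4606475830078, 209.9361114501953), 4.689108371734619)
```

View pics/tray.png

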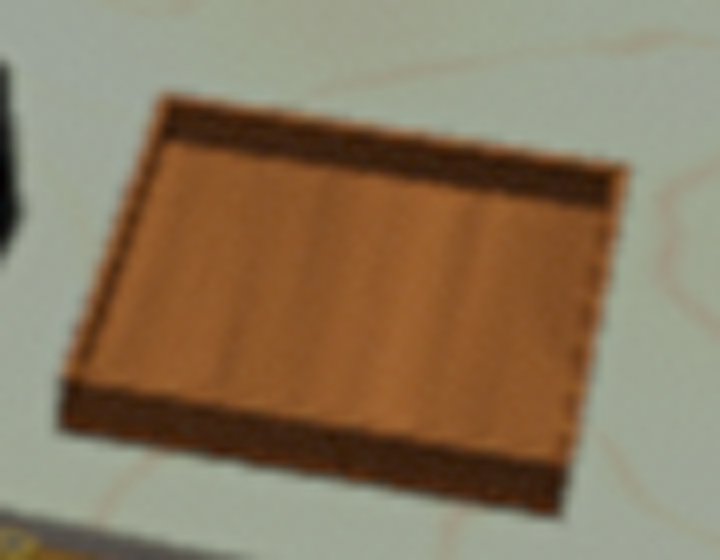

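The close crop confirms it: crease from (349,155) to (274,213), raised tip at (280,152), stem top at (318,203). Origin is about (568.5,160.3) with the flap direction at 2.238 rad. I'll go above the press point with the fingers closed.

Call:
play_rows:
  rows:
    - [255,[0.4,-0.6,2],[0,0,-0.11]]
    - [255,[0.8,-1.2,5],[0,0,-0.22]]
    - [255,[1.2,-1.8,8],[0,0,-0.33]]
    - [255,[1.7,-2.5,11],[0,0,-0.44]]
    - [255,[1.7,-2.5,14],[0,0,-0.55]]
    - [255,[1.7,-2.5,16],[0,0,-0.667]]
    - [255,[1.7,-2.5,17],[0,0,-0.667]]
    - [255,[1.7,-2.5,17],[0,0,-0.667]]
    - [255,[1.7,-2.5,17],[0,0,-0.667]]

```text
clock: 1.62
eef_pos: [540.6, 196.3, 61.5]
tcp_rot: [-3.141, -0.0, 2.233]
contact_force: [0.6, 0.2, 0.1]
opening: -0.002
```

```bash
python3 snap.py side s2; python3 snap.py wrist w2; python3 -c "
import cv2
i=cv2.imread('pics/s2.png')[180:300,240:400];cv2.imwrite('pics/s2c.png',cv2.resize(i,None,fx=4,fy=4,interpolation=2))"
```

```text
{'clock': np.float64(1.617), 'eef_pos': array([540.593, 196.276,  61.513]), 'tcp_rot': array([-3.141, -0.   ,  2.233]), 'contact_force': array([0.553, 0.2  , 0.088]), 'opening': np.float64(-0.002)}
{'clock': np.float64(1.667), 'eef_pos': array([541.135, 196.68 ,  62.317]), 'tcp_rot': array([3.14 , 0.   , 2.234]), 'contact_force': array([0.251, 0.25 , 0.886]), 'opening': np.float64(-0.002)}
```

View pics/s2c.png

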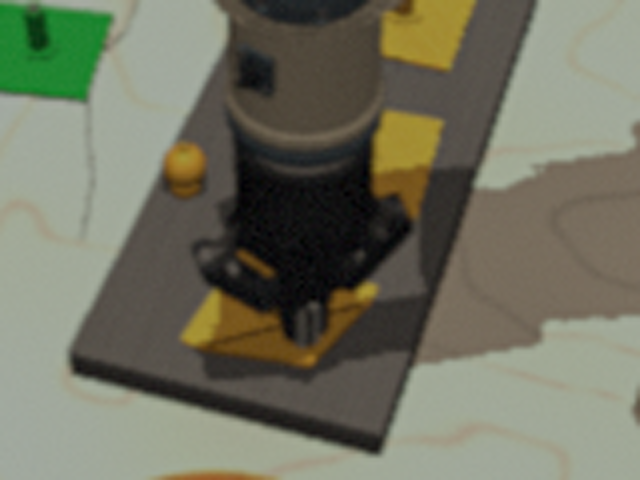

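View pics/w2.png

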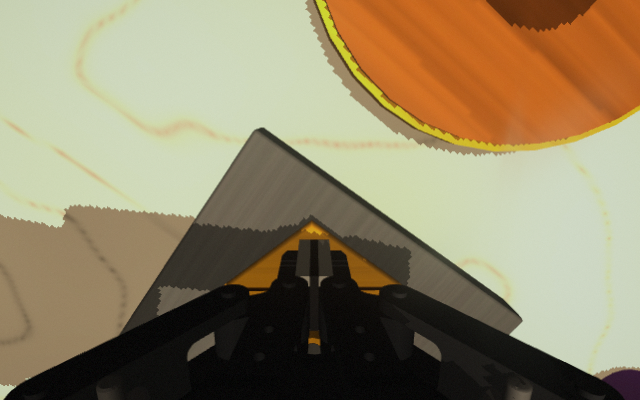

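Call:
play_rows:
  rows:
    - [255,[0.05,0,0.5],[0,0,0]]
    - [255,[0.1,0,1.0],[0,0,0]]
    - [255,[0.15,0,1.2],[0,0,0]]
    - [255,[0.2,0,1.4],[0,0,0]]
    - [255,[0.25,0,1.6],[0,0,0]]
    - [255,[0.3,0,1.8],[0,0,0]]
    - [255,[0.4,0,2.0],[0,0,0]]
    - [255,[0.5,0,2.2],[0,0,0]]
    - [255,[0.55,0,2.4],[0,0,0]]
    - [255,[0.6,0,2.6],[0,0,0]]
    - [255,[0.6,0,2.6],[0,0,0]]

```text
clock: 2.63
eef_pos: [536.1, 201.8, 34.9]
tcp_rot: [-3.141, -0.0, 2.238]
contact_force: [0.8, 0.8, 0.3]
opening: -0.001
```

```bash
python3 snap.py side s3; python3 snap.py scene c3;python3 -c "
import cv2,numpy as np
i=cv2.imread('pics/s3.png')[200:300,250:350];j=cv2.imread('pics/c3.png')[200:300,300:400];cv2.imwrite('pics/s3c.png',cv2.resize(np.hstack([i,j]),None,fx=4,fy=4,interpolation=2))"
```

```text
{'clock': np.float64(2.633), 'eef_pos': array([536.055, 201.761,  34.862]), 'tcp_rot': array([-3.141, -0.   ,  2.238]), 'contact_force': array([0.791, 0.789, 0.313]), 'opening': np.float64(-0.001)}
{'clock': np.float64(2.683), 'eef_pos': array([536.151, 201.72 ,  35.061]), 'tcp_rot': array([-3.141, -0.   ,  2.238]), 'contact_force': array([ 0.843,  0.483, -0.071]), 'opening': np.float64(0.001)}
```

View pics/s3c.png

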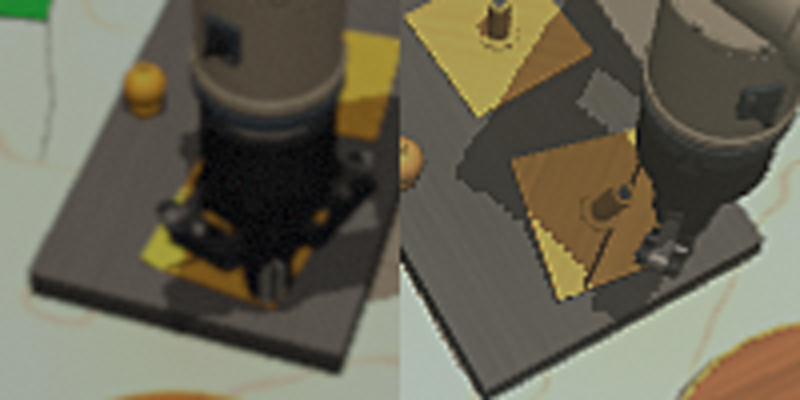

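The side and scene crops show the plate rocking, with the stem at crop (610,200) leaning towards the finger. I'll press the rest of the way.

Call:
play_rows:
  rows:
    - [255,[0.03,0,0.15],[0,0,0]]
    - [255,[0.05,0,0.3],[0,0,0]]
    - [255,[0.07,0,0.4],[0,0,0]]
    - [255,[0.1,0,0.5],[0,0,0]]
    - [255,[0.1,0,0.5],[0,0,0]]

```text
clock: 3.15
eef_pos: [535.7, 202.5, 30.2]
tcp_rot: [-3.142, 0.0, 2.238]
contact_force: [0.5, 1.0, 0.2]
opening: -0.001
```

```bash
python3 snap.py side s4; python3 snap.py scene c4
```

```text
{'clock': np.float64(3.15), 'eef_pos': array([535.675, 202.463,  30.158]), 'tcp_rot': array([-3.142,  0.   ,  2.238]), 'contact_force': array([0.49 , 0.962, 0.216]), 'opening': np.float64(-0.001)}
{'clock': np.float64(3.2), 'eef_pos': array([535.713, 202.485,  30.209]), 'tcp_rot': array([-3.142,  0.   ,  2.238]), 'contact_force': array([-0.629,  0.371,  0.738]), 'opening': np.float64(0.004)}
```

Force is still low. I'll go down in 0.7 mm steps until it shows the flap is on the plate.

Call:
play_rows:
  rows:
    - [255,[0,0,0.07],[0,0,0]]
    - [255,[0,0,0.07],[0,0,0]]

```text
clock: 3.42
eef_pos: [535.7, 202.6, 30.0]
tcp_rot: [3.141, 0.0, 2.238]
contact_force: [-1.1, -0.8, 6.9]
opening: 0.004
```

Call:
play_rows:
  rows:
    - [255,[0,0,0.07],[0,0,0]]
    - [255,[0,0,0.07],[0,0,0]]

```text
clock: 3.58
eef_pos: [535.8, 202.5, 30.0]
tcp_rot: [3.141, 0.0, 2.238]
contact_force: [-3.4, -1.8, 14.7]
opening: 0.002
```

```bash
python3 snap.py scene c5;python3 -c "
import cv2,numpy as np
j=cv2.imread('pics/c5.png')[200:300,290:420];cv2.imwrite('pics/c5c.png',cv2.resize(j,None,fx=5,fy=5,interpolation=2))"
```

```text
{'clock': np.float64(3.583), 'eef_pos': array([535.771, 202.536,  29.97 ]), 'tcp_rot': array([3.141, 0.   , 2.238]), 'contact_force': array([-3.373, -1.794, 14.714]), 'opening': np.float64(0.002)}
```

View pics/c5c.png

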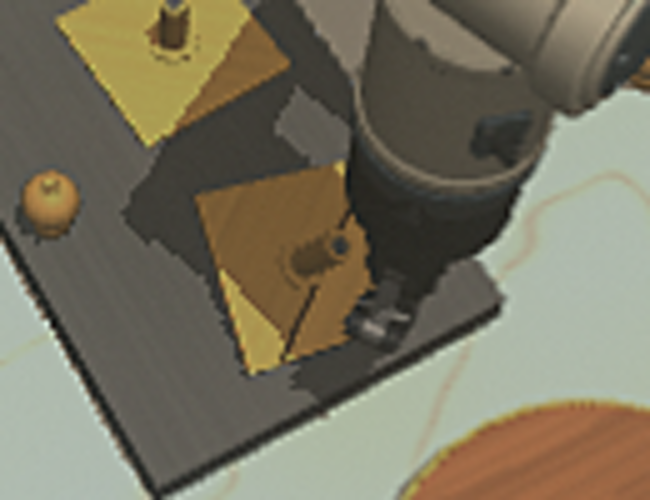

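Call:
play_rows:
  rows:
    - [255,[0,0,-0.2],[0,0,0]]
    - [255,[-0.05,0,-0.5],[0,0,0]]
    - [255,[-0.1,0,-0.8],[0,0,0]]
    - [255,[-0.2,0,-1.1],[0,0,0]]
    - [255,[-0.3,0,-1.4],[0,0,0]]
    - [255,[-0.4,0,-1.7],[0,0,0]]
    - [255,[-0.5,0,-2.0],[0,0,0]]
    - [255,[-0.6,0,-2.4],[0,0,0]]
    - [255,[-0.6,0,-3.0],[0,0,0]]
    - [255,[-0.6,0,-6],[0,0,0]]
    - [150,[-0.6,0,-9.5],[0,0,0]]
    - [0,[-0.6,0,-12],[0,0,0]]

```text
clock: 4.63
eef_pos: [539.6, 197.9, 151.3]
tcp_rot: [3.141, 0.0, 2.238]
contact_force: [0.5, -0.0, 0.3]
opening: 0.274
```

Call:
play_rows:
  rows:
    - [0,[-1.5,0,-3],[0,0,0]]
    - [0,[-3,0,-6],[0,0,0]]
    - [0,[-3.5,0,-8],[0,0,0]]
    - [0,[-3.5,0,-8],[0,0,0]]
    - [0,[-3.5,0,-8],[0,0,0]]
    - [0,[-3.5,0,-8],[0,0,0]]

```text
clock: 5.13
eef_pos: [560.3, 170.2, 228.3]
tcp_rot: [-3.141, -0.001, 2.238]
contact_force: [0.1, 0.3, -1.2]
opening: 1.004
```

```bash
python3 snap.py wrist w6
```

```text
{'clock': np.float64(5.133), 'eef_pos': array([560.263, 170.224, 228.256]), 'tcp_rot': array([-3.141e+00, -1.000e-03,  2.238e+00]), 'contact_force': array([ 0.061,  0.301, -1.229]), 'opening': np.float64(1.004)}
```

View pics/w6.png

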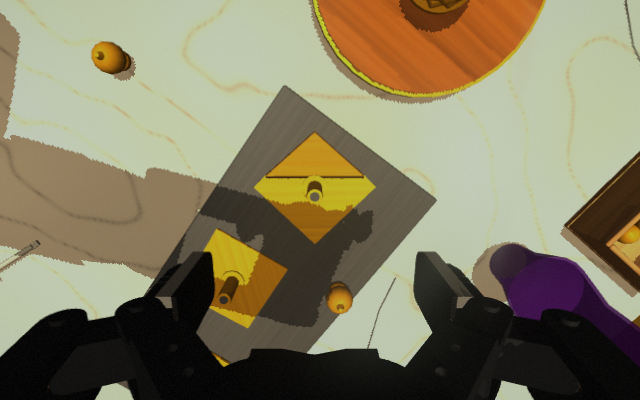

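The plate fell back flat, with its stem top at (314.5,196). Now I measure it again.

Run:
```python
from h import *
c=np.load("w6.npz");P=cloud(c)
print(plane(c,[314.5],[196],69),P[196,314],P[190,295],P[225,315],P[140,315])
print(plane(c,[376,254],[186.5,187],30), plane(c,[376,254],[186.5,187],30).mean(0))
O=plane(c,[314.5],[196],69)[0][:2]-np.array([560.263,170.224])
a=2.238; print("tool dx,dy mm",O@[np.cos(a),np.sin(a)],O@[np.sin(a),-np.cos(a)])
```

```text
[[568.18239567 161.02370676  69.        ]] [567.80327583 160.75445712  69.0870716 ] [554.4997089  145.63920704  30.62662031] [594.68770677 128.31398945  31.03220816] [537.8835164  200.29871478  49.03543115]
[[618.5447242  200.62419203  30.        ]
 [519.04562689 121.63721063  30.        ]] [568.79517554 161.13070133  30.        ]
tool dx,dy mm -12.127793713546618 0.5280560218968323
```

Call:
play_rows:
  rows:
    - [0,[-1.2,0.1,3],[0,0,0]]
    - [0,[-1.2,0.1,6.5],[0,0,0]]
    - [0,[-1.2,0.1,10],[0,0,0]]
    - [0,[-1.2,0.1,13],[0,0,0]]
    - [0,[-1.2,0.1,15],[0,0,0]]
    - [0,[-1.2,0.1,17],[0,0,0]]
    - [0,[-1.2,0.1,18],[0,0,0]]
    - [0,[-1.2,0.1,18.8],[0,0,0]]
    - [60,[-1.2,0.1,18.8],[0,0,0]]
    - [120,[-1.2,0.1,18.8],[0,0,0]]
    - [120,[-1.2,0.1,18.8],[0,0,0]]
    - [120,[-1.2,0.1,18.8],[0,0,0]]
  squeeze: 40

```text
clock: 6.18
eef_pos: [570.0, 161.7, 42.1]
tcp_rot: [3.14, 0.001, 2.238]
contact_force: [0.0, 0.8, -0.2]
opening: 0.525
```

```bash
python3 snap.py side s7; python3 snap.py wrist w7;python3 -c "
import cv2,numpy as np
j=cv2.imread('pics/s7.png')[200:300,250:380];cv2.imwrite('pics/s7c.png',cv2.resize(j,None,fx=5,fy=5,interpolation=2))"
```

```text
{'clock': np.float64(6.183), 'eef_pos': array([570.032, 161.74 ,  42.071]), 'tcp_rot': array([3.140e+00, 1.000e-03, 2.238e+00]), 'contact_force': array([ 0.03 ,  0.802, -0.234]), 'opening': np.float64(0.525)}
{'clock': np.float64(6.233), 'eef_pos': array([569.952, 161.673,  41.983]), 'tcp_rot': array([3.140e+00, 1.000e-03, 2.238e+00]), 'contact_force': array([ 0.076,  0.03 , -0.573]), 'opening': np.float64(0.525)}
```

View pics/w7.png

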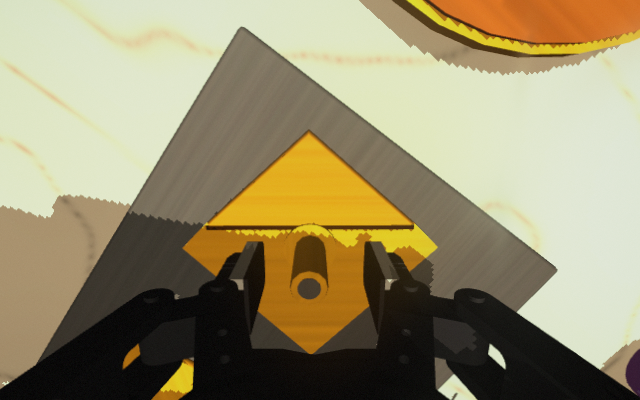

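View pics/s7c.png

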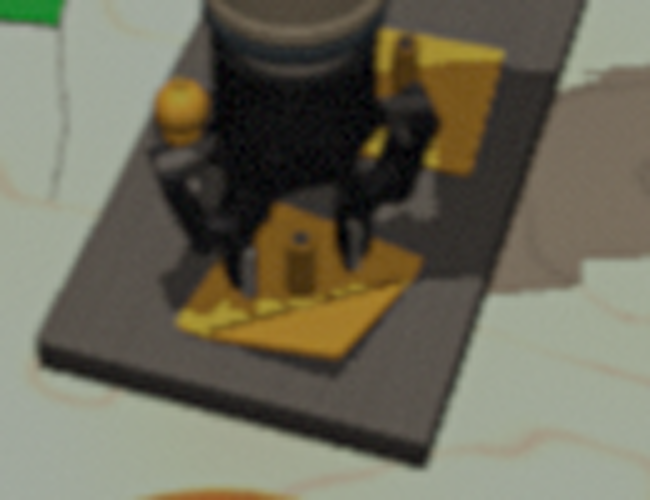

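The stem at (309,288) sits between the pads, about 1.5 mm off centre. I'll trim that and close.

Call:
play_rows:
  rows:
    - [120,[0.05,-0.17,0.1],[0,0,0]]
    - [150,[0.05,-0.17,0.1],[0,0,0]]
    - [170,[0.05,-0.17,0.1],[0,0,0]]
    - [190,[0.05,-0.17,0.1],[0,0,0]]
    - [210,[0.05,-0.17,0.1],[0,0,0]]
    - [255,[0.05,-0.17,0.1],[0,0,0]]
    - [255,[0.05,-0.17,0.1],[0,0,0]]
    - [255,[0.05,-0.17,0.1],[0,0,0]]
    - [255,[0.05,-0.17,0.1],[0,0,0]]
  squeeze: 60

```text
clock: 7.03
eef_pos: [567.8, 160.9, 40.1]
tcp_rot: [3.141, 0.0, 2.238]
contact_force: [-0.5, 0.3, 4.6]
opening: 0.154
```

Call:
play_rows:
  rows:
    - [255,[0,0,-0.3],[0,0,0]]
    - [255,[0,0,-0.8],[0,0,0]]
    - [255,[0,0,-1.5],[0,0,0]]
    - [255,[0,0,-2.5],[0,0,0]]
    - [255,[0,0,-4],[0,0,0]]
    - [255,[0,0,-6],[0,0,0]]
    - [255,[0,0,-8],[0,0,0]]
    - [255,[0,0,-10],[0,0,0]]
    - [255,[0,0,-12],[0,0,0]]
    - [255,[0,0,-14],[0,0,0]]
    - [255,[0,0,-15],[0,0,0]]
    - [255,[0,0,-15],[0,0,0]]

```text
clock: 8.03
eef_pos: [569.0, 161.2, 193.0]
tcp_rot: [3.137, 0.002, 2.238]
contact_force: [0.7, 0.3, -3.4]
opening: 0.156
```

```bash
python3 snap.py side s8; python3 snap.py wrist w8;python3 -c "
import cv2,numpy as np
i=cv2.imread('pics/s8.png')[100:300,240:400];j=cv2.imread('pics/w8.png')[:,120:520];cv2.imwrite('pics/s8c.png',np.hstack([cv2.resize(i,(320,400),interpolation=2),j]))"
```

```text
{'clock': np.float64(8.033), 'eef_pos': array([569.035, 161.228, 192.953]), 'tcp_rot': array([3.137e+00, 2.000e-03, 2.238e+00]), 'contact_force': array([ 0.716,  0.326, -3.373]), 'opening': np.float64(0.156)}
{'clock': np.float64(8.083), 'eef_pos': array([568.178, 160.979, 191.116]), 'tcp_rot': array([3.139e+00, 1.000e-03, 2.238e+00]), 'contact_force': array([-0.477, -0.202, -3.614]), 'opening': np.float64(0.156)}
```

View pics/s8c.png

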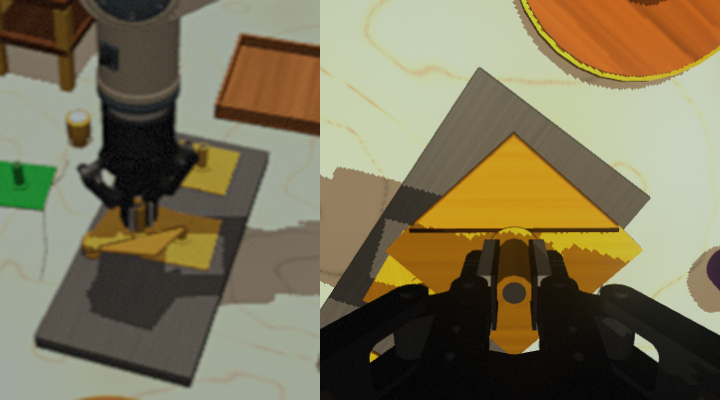

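Held level. I'll carry it to the tray, with the centre at about (514,-377), in two calls.

Call:
play_rows:
  rows:
    - [255,[-0.5,-0.5,0],[0,0,0]]
    - [255,[-1.5,-1.45,0],[0,0,0]]
    - [255,[-3,-2.9,0],[0,0,0]]
    - [255,[-5,-4.8,0],[0,0,0]]
    - [255,[-7,-6.75,0],[0,0,0]]
    - [255,[-9,-8.7,0],[0,0,0]]
    - [255,[-11,-10.6,0],[0,0,0]]
    - [255,[-13,-12.55,0],[0,0,0]]
    - [255,[-15,-14.5,0],[0,0,0]]
    - [255,[-17,-16.4,0],[0,0,0]]
    - [255,[-19,-18.35,0],[0,0,0]]
    - [255,[-21,-20.3,0],[0,0,0]]

```text
clock: 9.13
eef_pos: [536.4, -132.0, 188.8]
tcp_rot: [-3.14, -0.001, 2.237]
contact_force: [1.3, 0.0, -2.9]
opening: 0.154
```

Call:
play_rows:
  rows:
    - [255,[-2,-1.9,0],[0,0,0]]
    - [255,[-4,-3.8,0],[0,0,0]]
    - [255,[-6,-5.7,0],[0,0,0]]
    - [255,[-8,-7.7,0],[0,0,0]]
    - [255,[-10,-9.6,0],[0,0,0]]
    - [255,[-12,-11.5,0],[0,0,0]]
    - [255,[-14,-13.4,0],[0,0,0]]
    - [255,[-16,-15.3,0],[0,0,0]]
    - [255,[-17.3,-16.7,0],[0,0,0]]
    - [255,[-17.9,-17.25,0],[0,0,0]]
    - [255,[-17.9,-17.25,0],[0,0,0]]
    - [255,[-17.9,-17.25,0],[0,0,0]]

```text
clock: 10.13
eef_pos: [512.2, -376.9, 188.9]
tcp_rot: [-3.141, -0.002, 2.236]
contact_force: [0.5, 0.6, -2.8]
opening: 0.151
```

```bash
python3 snap.py side s9; python3 snap.py wrist w9;python3 -c "
import cv2,numpy as np
i=cv2.imread('pics/s9.png')[60:220,300:460];j=cv2.imread('pics/w9.png')[:,120:520];cv2.imwrite('pics/s9c.png',np.hstack([cv2.resize(i,(400,400),interpolation=2),j]))"
```

```text
{'clock': np.float64(10.133), 'eef_pos': array([ 512.199, -376.928,  188.935]), 'tcp_rot': array([-3.141e+00, -2.000e-03,  2.236e+00]), 'contact_force': array([ 0.459,  0.61 , -2.79 ]), 'opening': np.float64(0.151)}
{'clock': np.float64(10.183), 'eef_pos': array([ 512.533, -376.334,  189.178]), 'tcp_rot': array([-3.141e+00, -2.000e-03,  2.237e+00]), 'contact_force': array([ 0.261,  0.55 , -2.845]), 'opening': np.float64(0.155)}
```

View pics/s9c.png

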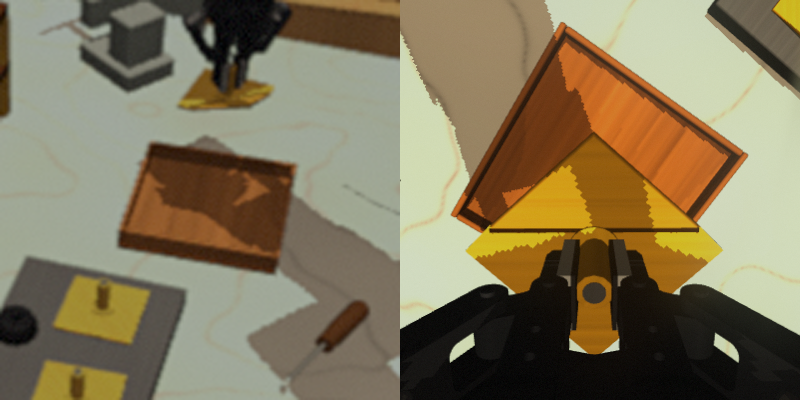

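Run:
```python
from h import *
c=np.load("w9.npz"); q=plane(c,[280,466,174],[25,155,213],30).round(1); print(q,(q[1]+q[2])/2)
```

```text
[[ 408.9 -289.1   30. ]
 [ 604.1 -270.9   30. ]
 [ 426.5 -480.2   30. ]] [ 515.3  -375.55   30.  ]
```

Call:
play_rows:
  rows:
    - [255,[0,0,2],[0,0,0]]
    - [255,[0,0,4],[0,0,0]]
    - [255,[0,0,6],[0,0,0]]
    - [255,[0,0,8],[0,0,0]]
    - [255,[0,0,10],[0,0,0]]
    - [255,[0,0,12],[0,0,0]]
    - [255,[0,0,13],[0,0,0]]
    - [255,[0,0,14],[0,0,0]]
    - [255,[0,0,14.5],[0,0,0]]
    - [255,[0,0,15],[0,0,0]]
    - [255,[0,0,15.5],[0,0,0]]
    - [255,[0,0,15.5],[0,0,0]]

```text
clock: 11.23
eef_pos: [513.2, -377.0, 34.6]
tcp_rot: [-3.142, -0.0, 2.238]
contact_force: [0.4, -0.8, -4.5]
opening: 0.15
```

Call:
play_rows:
  rows:
    - [255,[0,0,0.3],[0,0,0]]
    - [255,[0,0,0.6],[0,0,0]]
    - [255,[0,0,0.9],[0,0,0]]
    - [255,[0,0,1.1],[0,0,0]]
    - [255,[0,0,1.2],[0,0,0]]
    - [255,[0,0,1.2],[0,0,0]]

```text
clock: 11.73
eef_pos: [513.1, -377.0, 22.6]
tcp_rot: [-3.141, -0.0, 2.238]
contact_force: [0.3, -0.8, -2.1]
opening: 0.152
```

Call:
play_rows:
  rows:
    - [255,[0,0,0.1],[0,0,0]]
    - [255,[0,0,0.1],[0,0,0]]

```text
clock: 11.9
eef_pos: [513.2, -377.1, 21.8]
tcp_rot: [-3.142, 0.0, 2.238]
contact_force: [-0.5, -0.1, -3.8]
opening: 0.157
```

Call:
play_rows:
  rows:
    - [255,[0,0,0.05],[0,0,0]]
    - [255,[0,0,0.05],[0,0,0]]

```text
clock: 12.07
eef_pos: [513.2, -377.1, 21.4]
tcp_rot: [3.142, 0.0, 2.238]
contact_force: [-0.3, 0.0, -2.8]
opening: 0.156
```

Call:
play_rows:
  rows:
    - [255,[0,0,0.05],[0,0,0]]
    - [255,[0,0,0.05],[0,0,0]]

```text
clock: 12.23
eef_pos: [513.3, -377.1, 21.1]
tcp_rot: [3.142, 0.0, 2.238]
contact_force: [-1.0, 0.4, -0.7]
opening: 0.153
```

Call:
play_rows:
  rows:
    - [255,[0,0,0.05],[0,0,0]]
    - [255,[0,0,0.05],[0,0,0]]

```text
clock: 12.4
eef_pos: [513.3, -377.2, 21.1]
tcp_rot: [3.142, 0.0, 2.238]
contact_force: [-1.9, 1.1, 5.8]
opening: 0.156
```

The plate is on the floor: z stops at 21.1 mm with the force up to +5.8 N. I'll let go and retreat upward.

Call:
play_rows:
  rows:
    - [190,[0,0,0],[0,0,0]]
    - [150,[0,0,0],[0,0,0]]
    - [110,[0,0,0],[0,0,0]]
    - [110,[0,0,0],[0,0,0]]
    - [110,[0,0,0],[0,0,0]]
  squeeze: 20

```text
clock: 12.82
eef_pos: [513.3, -377.1, 20.3]
tcp_rot: [3.142, 0.0, 2.238]
contact_force: [-0.1, -0.1, -0.7]
opening: 0.571
```

Call:
play_rows:
  rows:
    - [110,[0,0,-1],[0,0,0]]
    - [110,[0,0,-3],[0,0,0]]
    - [110,[0,0,-6],[0,0,0]]
    - [110,[0,0,-9],[0,0,0]]
    - [110,[0,0,-12],[0,0,0]]
    - [110,[0,0,-15],[0,0,0]]
    - [110,[0,0,-18],[0,0,0]]
    - [110,[0,0,-18],[0,0,0]]
    - [110,[0,0,-18],[0,0,0]]

```text
clock: 13.57
eef_pos: [514.2, -377.8, 203.2]
tcp_rot: [3.14, 0.004, 2.238]
contact_force: [0.4, -0.8, -0.4]
opening: 0.568
```

```bash
python3 snap.py side s10; python3 snap.py wrist w10;python3 -c "
import cv2,numpy as np
i=cv2.imread('pics/s10.png')[100:300,240:440];j=cv2.imread('pics/w10.png')[:,120:520];cv2.imwrite('pics/s10c.png',np.hstack([cv2.resize(i,(400,400),interpolation=2),j]))
from h import *
P=cloud(np.load('w10.npz'))
c=np.load('s10.npz');P=cloud(c)
roi=(abs(P[...,0]-514)<70)&(abs(P[...,1]+377)<70)
d=[-.619,.785]; Q=P[roi]; Q=Q-[513,-377,0]; s=Q[:,:2]@d; n=Q[:,:2]@[.785,.619]
for lo,hi in [(-50,-35),(-35,-20),(-20,-8),(15,25),(25,35),(35,45),(45,55)]:
  m=(s>lo)&(s<hi)&(abs(n)<8); print(lo,hi,m.sum(),np.median(Q[m,2]).round(1))
for lo,hi in [(-50,-40),(-40,-25),(-25,-10),(10,25),(25,40),(40,50)]:
  m=(n>lo)&(n<hi)&(abs(s)<8); print('n',lo,hi,m.sum(),np.median(Q[m,2]).round(1))
"
```

```text
{'clock': np.float64(13.567), 'eef_pos': array([ 514.244, -377.827,  203.216]), 'tcp_rot': array([3.14 , 0.004, 2.238]), 'contact_force': array([ 0.405, -0.814, -0.379]), 'opening': np.float64(0.568)}
{'clock': np.float64(13.617), 'eef_pos': array([ 513.319, -377.167,  201.276]), 'tcp_rot': array([3.141e+00, 1.000e-03, 2.238e+00]), 'contact_force': array([-1.372,  0.414,  0.288]), 'opening': np.float64(0.568)}
-50 -35 15 10.5
-35 -20 9 10.9
-20 -8 5 11.9
15 25 7 18.3
25 35 94 376.7
35 45 243 419.7
45 55 22 9.5
n -50 -40 44 271.1
n -40 -25 77 231.1
n -25 -10 34 226.2
n 10 25 25 12.4
n 25 40 260 350.1
n 40 50 55 309.7
```

View pics/s10c.png

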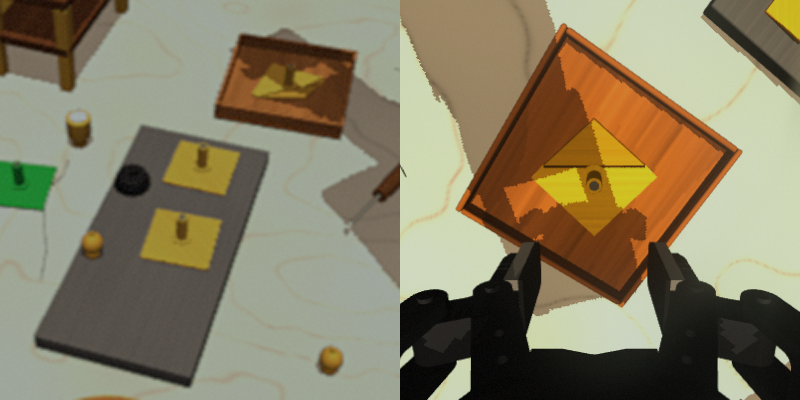

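The bent plate lies flat in the tray, stem up at right panel (594,185), flap raised. The two flat plates at left panel (200,165) and (182,238) are where they were, and the gripper is clear. I'm handing in.

Run:
```python
from rig import r, readout
r.sign_off(); print(readout.sense()["clock"])
```

```text
the job is handed in; nothing more can be done
the job is handed in; nothing more can be done
```

The bent plate is in the reject tray, flat and stem up, and the job is handed in at about 13.6 s of the 48 s allowed.

- **Pressing:** With the fingers closed, I pressed the raised corner down until the fingertips stopped at z = 30.0 mm, the flap's top when it lies on the checking plate, with the force reaching about 15 N. The scene picture showed the stem leaning over. I then let go, and the wrist picture showed the plate lying flat again.
- **Press point:** The flat fingertip was centred 10 to 12 mm inward of the tip. It probably met the flap nearer the tip at first, because the flap slopes up towards the tip.
- **Lifting and placing:** I gripped the stem from above and carried the plate level. I lowered it in small steps until the force rose to about 6 N on the tray floor, then opened the fingers and moved up clear.
- **Last checks:** The final pictures show the plate near the middle of the tray, and the two flat plates appear where they were. Depth read 10.5 to 12 mm on the parts of the plate's flat side I could see, against 11 mm expected. The arm hid part of that side view, and one reading near the flap tip (9.5 mm) gave no clear flap height, so for the flap I relied on the wrist picture.

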